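# Clear the cup and park the kettle

### The arm

A 6-joint arm with a two-finger parallel gripper is mounted at the origin on the work surface. World frame = base frame: x ahead of the robot, y to its left, z up, the work surface at z = 0. Lengths are in m, angles in degrees, forces in N, time in s.
With the tool pointing down it reaches from about 0.35 to 0.875 m from the base axis. Payload 4.2 kg.
Tool frame: the origin (TCP) lies midway between the tips of the shut fingers; the grasp point (between the pads) lies 19 mm behind it; y points along the fingers, x is the direction in which the jaws open and shut, and the axes are right-handed (so a half turn about y gives the same grasp; the last joint's range is limited). The gripper opens to 87 mm and grips with 3 to 60 N. Pads are 19 mm wide; open, the fingers measure 117 mm over their backs; the gripper's body (75 mm by 190 mm) begins 51 mm behind the grasp point.
Start: joints at [91.307, 22.042, 0.453, 0, -68.411, -14.817], TCP at [0.146, 0.608, 0.223] pointing down, gripper open.
Joint ranges: [-179.83, 179.83], [-69.29, 118.12], [-61.27, 80.66], [-181.25, 117.63], [-171.15, -9.14], [-177.46, 177.46]. Speed limits (degrees/s): [159.86, 159.86, 180, 180, 180, 180].

### API

Orientations are given as a 3x3 rotation matrix whose columns are the frame's x, y, z axes.
In Python, from station import * gives the robot as it stands.
- The arm moves only by the tool jog_arm, never from a script. Its argument "series" is a list of rows, each a list of 3 entries, a list of its own where there are three numbers: the shift along the tool's x, y, z in m, then the turn, a rotation vector about the tool's x, y, z in degrees, then the finger opening in m, from 0 to 0.087. A call has 1 to 10 rows; each row shifts and turns the commanded pose from where the row before left it, along the tool's axes as they then stand; what a row does not reach is not made up. A row lasts 1/8 s, in which the tool goes at most 62.5 mm and 10.7 degrees, less where a joint would pass 70% of its speed; a pose out of reach is approached as far as the arm can. A call is refused whole if a number of a shift passes 0.0625 or a number of a turn 10.7, either way. A call with a gripper value outside its range is refused whole. The fingers move at their own pace and stop on an object; the grip force is fixed at half the most. Time passes only in rows, so rows that do not move let the fingers close. It gives the time, the measured TCP pose, the force and the opening at its end, in the units of the state.
- sense(): the state, without advancing time (a new reading comes with each control period).
- capture(name): name is "side" or "top" or "wrist"; returns the picture (480x640x3 uint8, red, green, blue); there is no depth.
- camera_info(name): a dict with "fx", "fy", "cx", "cy" (pixels), "k1" (the pictures are not rectified: a ray, as slopes to the right and down, at radius r is drawn at 1 + k1 r^2 times it, then the intrinsics apply), "rvec" (rotation vector, rad) and "tvec" (3), from world to camera coordinates, as OpenCV has them. Camera axes: x right, y down, z forward; pixel columns grow to the right and rows downward; lengths in m; the calibration is good to about 2 mm. A picture is of the moment at which its call begins: read the wrist's pose just before it. camera_info takes no time and is no camera call; for the wrist camera it gives the pose at the moment of the call.
- finish_job(): hands the job in, once; it reports no verdict.
The state is a dict: "time_s": time; "joints": joint angles; "joint_velocities": joint speeds; "effort": joint torques, N m; "tcp_pos": TCP position; "ee_rot": TCP orientation; "wrist_force": force on the tool from outside, world axes, zero at the start; "moment": the same for the moment, N m; "gripper_width": opening from 0.0 (shut) to 1.0 (fully open).
Only numpy, scipy, OpenCV 4.12 (cv2) and the standard library are available. Lean on these libraries where they do the work, as an engineer would, in place of code of your own. Each camera call takes 0.05 s, during which the arm holds its last target. There are 200 camera calls.

### The job

The kettle belongs on the cork trivet, but the pink cup is standing there. First stand the pink cup upright in the middle of the round dark coaster, then stand the kettle upright in the middle of the trivet. Set both down gently, do not drop or tip them, and let go.

Things in the scene. Friction and masses are not known exactly. Their poses are not given: they have to be found in the camera images.
- pink_cup: Pink ceramic cup, no handle, standing on the trivet at the start (a white cup of the same shape elsewhere is not needed). 70 mm high, outer diameter 58 mm from 20 mm up to the rim, narrowing below to a 44 mm foot; wall 4 mm; about 0.15 kg. Origin: centre of its underside; z points up out of the mouth.
- kettle: Stainless steel kettle on the counter, 0.4-0.85 kg. Body diameter 130 mm, flat foot 120 mm, lid knob top at 128 mm. Black handle bar over the top along the kettle's x, 124 long, 22 wide (y), 18 high, centre straight above the origin at 182 mm; thin posts at its ends, 53 mm from the middle. Spout to +x, reaching 100 mm. Origin: centre of underside; z up. Yaw varies.
- trivet: Round cork trivet, 170 mm diameter, 12 mm thick, fixed to the counter, flat top. Origin: centre of its underside (counter level, z = 0); its top is 12 mm above it.
- coaster: Round dark slate coaster, 100 mm diameter, 8 mm thick, fixed to the counter, flat top, empty at the start. Origin: centre of its underside (counter level, z = 0); its top is 8 mm above it.
Mind the look-alikes: they are no part of the job. Several things have the shape of the trivet; the one meant has the colours described above.

How it is judged:
By the outcome, as a careful person would: the job done as asked, in the order asked, and still so for the second after the job is handed in, with the robot touching nothing.
It also fails if it takes over 72 s, if anything falls off the work surface, if the arm or the gripper's body presses on something with over 40 N, if the wrist force passes 120 N, or if a joint passes its speed limit or range.

## Working session

There is one attempt and no reset: what is moved stays moved. The work goes in short steps, Python scripts to look and compute and a tool call to move; the robot and the scene stay as the last step left them, time stands still between calls to the robot, and variables do not carry over. Pictures are saved under pics/ and viewed, about 8 in all and at most 12, crops included, and the job is handed in when it is done.

Besides the shell and the picture viewer there is one more tool, called as name([rows], argument=value, ...), one row to a line, values as JSON. jog_arm: Moves the arm, as the interface text tells. Its arguments: {"type":"object","properties":{"series":{"type":"array","items":{"type":"array"}}},"required":["series"]}

```bash
mkdir -p pics; cat > h.py <<'E'
from station import *
import numpy as np, cv2
def ray(ci,u,v):
    K=np.array([[ci['fx'],0,ci['cx']],[0,ci['fy'],ci['cy']],[0,0,1]])
    p=cv2.undistortPoints(np.array([[[u,v]]],float),K,np.array([ci['k1'],0,0,0,0.]))[0,0]
    R=cv2.Rodrigues(np.array(ci['rvec'],float))[0]; t=np.array(ci['tvec'],float).ravel()
    return -R.T@t, R.T@np.array([p[0],p[1],1])
def onz(ci,u,v,z):
    c,d=ray(ci,u,v); return c+d*(z-c[2])/d[2]
def proj(ci,P):
    K=np.array([[ci['fx'],0,ci['cx']],[0,ci['fy'],ci['cy']],[0,0,1]])
    return cv2.projectPoints(np.array(P,float).reshape(-1,3),np.array(ci['rvec'],float),np.array(ci['tvec'],float),K,np.array([ci['k1'],0,0,0,0.]))[0][:,0]
def snap(n,f):
    im=capture(n)[:,:,::-1].copy(); cv2.imwrite('pics/'+f,im); return im
E
python3 - <<'E'
from h import *
s=sense(); print({k:np.round(v,3).tolist() for k,v in s.items()})
for n in ('top','side'):
    ci=camera_info(n); print(n,ci); snap(n,n+'0.png')
E
```

```text
{'time_s': 0.0, 'joints': [91.307, 22.09, 0.38, -0.03, -68.413, -14.817], 'joint_velocities': [-0.023, -0.078, 0.042, -0.006, -0.031, -0.012], 'effort': [0.001, -39.067, 18.74, 4.22, 0.011, -0.0], 'tcp_pos': [0.146, 0.607, 0.221], 'ee_rot': [[-0.234, -0.0, 0.972], [-0.972, -0.002, -0.234], [0.002, -1.0, 0.0]], 'wrist_force': [-0.133, -1.041, 0.483], 'moment': [-0.004, -0.006, 0.054], 'gripper_width': 0.998}
top {'fx': 465.2247062840508, 'fy': 465.2247062840508, 'cx': 314.8145753914018, 'cy': 241.57416606882444, 'k1': -0.11809470447394055, 'rvec': array([ 2.17770731, -2.13191033,  0.17496332]), 'tvec': array([-0.1088716 ,  0.49395192,  1.09066386])}
side {'fx': 602.7157511488583, 'fy': 602.7157511488583, 'cx': 312.2303430071891, 'cy': 237.19511290080624, 'k1': -0.03300096131225518, 'rvec': array([ 2.25908972, -0.49886108,  0.21218217]), 'tvec': array([-0.49626   ,  0.11331933,  1.21156392])}
```

View pics/top0.png

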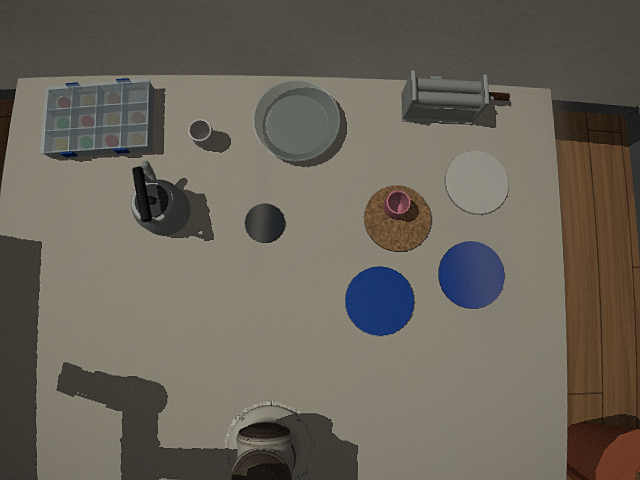

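View pics/side0.png

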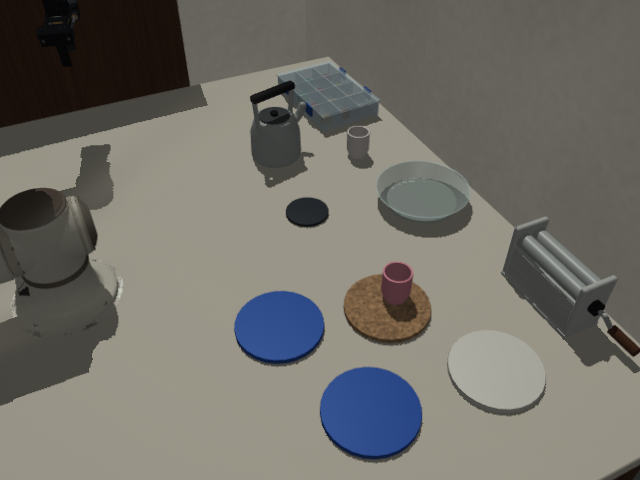

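Top view: the pink cup is at (398,204) on the brown cork disc at (398,218). Its look-alikes are the white cup at (200,131) and the blue discs at (380,300) and (471,274) plus a white one at (476,182), which are not cork. The dark coaster is at (265,223). The kettle is at about (160,207), with its handle bar from (140,170) to (145,215). Next I measure these and view a confirming crop.

```bash
python3 - <<'E'
from h import *
T=cv2.imread('pics/top0.png'); S=cv2.imread('pics/side0.png')
ct,cs=camera_info('top'),camera_info('side')
def big(m,roi):
    z=np.zeros_like(m); x0,y0,x1,y1=roi; z[y0:y1,x0:x1]=m[y0:y1,x0:x1]
    z=cv2.morphologyEx(z,cv2.MORPH_CLOSE,np.ones((5,5)))
    return max(cv2.findContours(z,0,2)[0],key=cv2.contourArea)
def rim(ci,c,z):   # circle fit of contour cast to plane z
    P=np.array([onz(ci,u,v,z)[:2] for u,v in cv2.convexHull(c)[:,0].astype(float)])
    (a,b),r=cv2.minEnclosingCircle(P.astype(np.float32)); e=cv2.fitEllipse(P.astype(np.float32)*1000)
    return np.round([a,b,r],4),np.round(e[0],1),np.round(e[1],1)
for n,I,ci,rt,rc,rp in(('top',T,ct,(350,170,440,260),(235,195,295,250),(375,180,420,225)),('side',S,cs,(330,265,440,345),(280,190,335,230),(375,255,420,310))):
    hsv=cv2.cvtColor(I,cv2.COLOR_BGR2HSV); h,s,v=cv2.split(hsv)
    pink=(((h>150)|(h<4))&(s>60)).astype(np.uint8)*255
    cork=((h>4)&(h<25)&(s>75)).astype(np.uint8)*255
    dark=(v<90).astype(np.uint8)*255
    for nm,m,r,z in(('trivet',cork|pink if n=='top' else cork,rt,.012),('coaster',dark,rc,.008),('cup rim',pink,rp,.082)):
        c=big(m,r); print(n,nm,cv2.boundingRect(c),*rim(ci,c,z))
hsv=cv2.cvtColor(T,cv2.COLOR_BGR2HSV)
c=big((hsv[:,:,2]<45).astype(np.uint8)*255,(125,160,153,225)); bt=cv2.minAreaRect(c); print('bar top',bt)
c=big((S.max(2)<50).astype(np.uint8)*255,(240,75,305,108)); bs=cv2.minAreaRect(c); print('bar side',bs)
bp=cv2.boxPoints(bt); print('bar corners z.185',[np.round(onz(ct,*p,.188)[:2],3).tolist() for p in bp], onz(ct,*bt[0],.188))
print('side bar c',onz(cs,*bs[0],.182))
print(proj(ct,sense()['tcp_pos']))
a=cv2.resize(T[160:260,340:440],(400,400),interpolation=2);b=cv2.resize(T[150:250,125:225],(400,400),interpolation=2)
cv2.imwrite('pics/crop1.png',np.hstack([a,b]))
E
```

```text
top trivet (364, 185, 67, 67) [ 0.5651 -0.3054  0.0853] [ 565.1 -305. ] [169.3 169.6]
top coaster (245, 203, 41, 40) [0.5457 0.027  0.0513] [545.   27.1] [ 99.4 102. ]
top cup rim (383, 190, 28, 28) [ 0.5851 -0.2887  0.0346] [ 584.9 -289.5] [58.9 70.4]
side trivet (344, 274, 87, 69) [ 0.5606 -0.3115  0.0874] [ 561.3 -311.8] [168.  175.5]
side coaster (286, 197, 43, 31) [0.5424 0.0193 0.0544] [541.9  19.4] [ 99.5 108.8]
side cup rim (381, 262, 32, 43) [ 0.5726 -0.3204  0.0551] [ 573.  -317.1] [ 59.3 115.6]
bar top ((143.14871215820312, 194.554931640625), (55.91600799560547, 17.479785919189453), 86.3086166381836)
bar side ((272.1984558105469, 91.68577575683594), (10.176310539245605, 46.2275390625), 69.67686462402344)
bar corners z.185 [[0.629, 0.304], [0.632, 0.265], [0.509, 0.247], [0.505, 0.285]] [0.56787349 0.27503605 0.188     ]
side bar c [0.56850496 0.2758717  0.182     ]
[[-25.08253787 387.5130697 ]]
```

View pics/crop1.png

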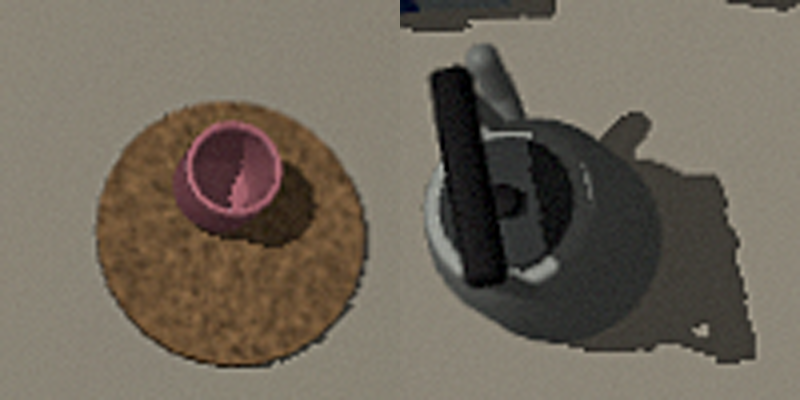

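The crop shows the pink cup standing on the cork disc, so cup and trivet are the ones meant. It also shows the kettle's spout at the far (+x) end of the bar, with yaw about 8.5°. I now move toward the cup.

jog_arm([
  [[0.0385,-0.003,0.0318],[0,0,0],0.087],
  [[0.0385,-0.003,0.0318],[0,0,0],0.087],
  [[0.0385,-0.003,0.0318],[0,0,0],0.087],
  [[0.0385,-0.003,0.0318],[0,0,0],0.087],
  [[0.0385,-0.003,0.0318],[0,0,0],0.087],
  [[0.0385,-0.003,0.0318],[0,0,0],0.087],
  [[0.0385,-0.003,0.0318],[0,0,0],0.087],
  [[0.0385,-0.003,0.0318],[0,0,0],0.087],
  [[0.0385,-0.003,0.0318],[0,0,0],0.087],
  [[0.0385,-0.003,0.0318],[0,0,0],0.087],
])

```text
time_s: 1.35
tcp_pos: [0.3654, 0.1574, 0.2526]
ee_rot: [[-0.233, -0.0, 0.972], [-0.972, 0.0, -0.233], [-0.0, -1.0, -0.0]]
wrist_force: [1.1, 0.3, 0.4]
gripper_width: 0.996
```

```bash
python3 - <<'E'
from h import *
s=sense(); print({k:np.round(s[k],3).tolist() for k in('time_s','tcp_pos','ee_rot','joints','wrist_force')})
ct=camera_info('top'); print(onz(ct,398.75,202,.082)); snap('wrist','w1.png'); c=camera_info('wrist'); print(c, ray(c,320,240))
E
```

```text
{'time_s': 1.35, 'tcp_pos': [0.365, 0.157, 0.253], 'ee_rot': [[-0.233, -0.0, 0.972], [-0.972, 0.0, -0.233], [-0.0, -1.0, -0.0]], 'joints': [46.978, -2.375, -25.545, -0.007, -66.826, 29.541], 'wrist_force': [1.114, 0.261, 0.429]}
[ 0.58898178 -0.29493112  0.082     ]
{'fx': 369.3500898891979, 'fy': 369.3500898891979, 'cx': 315.50618503770187, 'cy': 234.45990215174885, 'k1': -0.020849437569662545, 'rvec': array([-1.83663063,  2.34020158,  0.2874599 ]), 'tvec': array([0.23537138, 0.27229101, 0.49740178])} (array([0.43018546, 0.13787716, 0.41578958]), array([-0.2537863 ,  0.04780302, -0.9662714 ]))
```

View pics/w1.png

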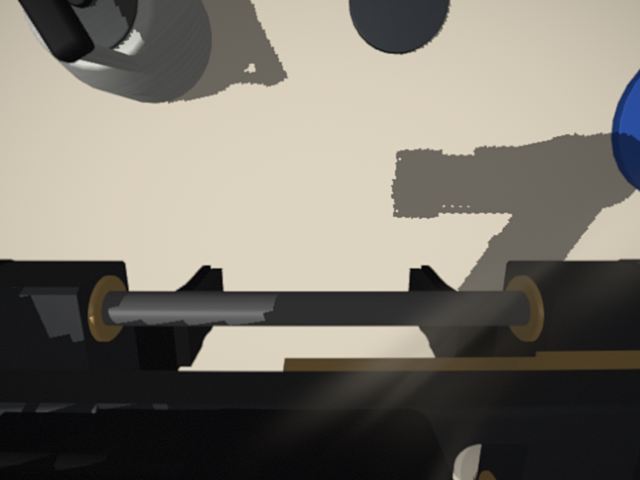

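The wrist view shows the kettle's foot at upper left, the coaster's edge at (400,50) and a blue disc at the right edge. The camera sees the area ahead of the fingers, so I stop about 0.1 m short of the cup.

jog_arm([
  [[0.0386,0,0.022],[0,0,0],0.087],
  [[0.0386,0,0.022],[0,0,0],0.087],
  [[0.0386,0,0.022],[0,0,0],0.087],
  [[0.0386,0,0.022],[0,0,0],0.087],
  [[0.0386,0,0.022],[0,0,0],0.087],
  [[0.0386,0,0.022],[0,0,0],0.087],
  [[0.0386,0,0.022],[0,0,0],0.087],
  [[0.0386,0,0.022],[0,0,0],0.087],
  [[0.0386,0,0.022],[0,0,0],0.087],
  [[0.0386,0,0.022],[0,0,0],0.087],
])

```text
time_s: 2.65
tcp_pos: [0.489, -0.269, 0.252]
ee_rot: [[-0.234, -0.001, 0.972], [-0.972, 0.0, -0.234], [-0.0, -1.0, -0.001]]
wrist_force: [0.9, 1.1, 0.5]
gripper_width: 0.997
```

```bash
python3 - <<'E'
from h import *
s=sense(); print({k:np.round(s[k],3).tolist() for k in('time_s','tcp_pos','joints')})
c=camera_info('wrist'); I=snap('wrist','w2.png')
h,S,v=cv2.split(cv2.cvtColor(I,cv2.COLOR_BGR2HSV))
m=((((h>150)|(h<4))&(S>60))*255).astype(np.uint8)
k=max(cv2.findContours(cv2.morphologyEx(m,3,np.ones((5,5))),0,2)[0],key=cv2.contourArea); print('pink',cv2.boundingRect(k))
print('expected rim',proj(c,[.588,-.294,.082]),'trivet',proj(c,[.565,-.305,.012]))
m=(((h>4)&(h<25)&(S>75))*255).astype(np.uint8)
k=max(cv2.findContours(cv2.morphologyEx(m,3,np.ones((5,5))),0,2)[0],key=cv2.contourArea);print('cork',cv2.boundingRect(k))
E
```

```text
{'time_s': 2.65, 'tcp_pos': [0.489, -0.269, 0.252], 'joints': [-12.186, 14.405, -6.309, -0.014, -69.335, 88.667]}
pink (282, 62, 68, 72)
expected rim [[316.32169887  97.95413005]] trivet [[331.51567858 125.49863727]]
cork (252, 39, 162, 167)
```

View pics/w2.png

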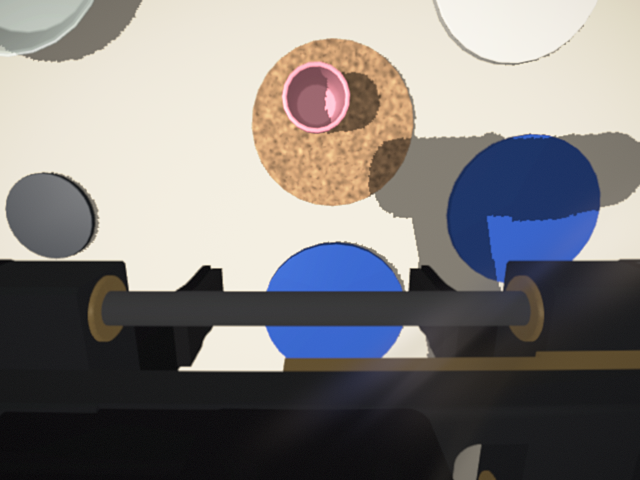

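The wrist view shows the cup rim centred at (316,97), against a prediction of (316,98). The trivet centre is about (333,122) and the coaster about (50,215). Both agree with the top camera, so I go over the cup and down.

jog_arm([
  [[0.001,0,0.0255],[0,0,0],0.087],
  [[0,0,0.0255],[0,0,0],0.087],
  [[0,0,0.0255],[0,0,0],0.087],
  [[0,0,0.0255],[0,0,0],0.087],
  [[0,0.0,0],[0,0,0],0.087],
  [[0,0.04,0],[0,0,0],0.087],
  [[0,0.04,0],[0,0,0],0.087],
  [[0,0.03,0],[0,0,0],0.087],
  [[0,0.02,0],[0,0,0],0.087],
  [[0,0,0],[0,0,0],0.087],
])

```text
time_s: 3.95
tcp_pos: [0.5859, -0.2918, 0.1208]
ee_rot: [[-0.234, -0.005, 0.972], [-0.972, 0.001, -0.234], [-0.0, -1.0, -0.005]]
wrist_force: [-0.1, -0.5, -0.0]
gripper_width: 1.001
```

```bash
python3 - <<'E'
from h import *
s=sense(); print({k:np.round(s[k],3).tolist() for k in('time_s','tcp_pos','wrist_force')})
c=camera_info('wrist'); I=snap('wrist','w3.png'); cv2.imwrite('pics/w3.png',I)
W=cv2.imread('pics/w2.png')
print('exp rim centre',proj(c,[.588,-.294,.082]))
h,S,v=cv2.split(cv2.cvtColor(I,cv2.COLOR_BGR2HSV))
m=((((h>150)|(h<4))&(S>60))*255).astype(np.uint8)
for k in cv2.findContours(m,0,2)[0]:
    if cv2.contourArea(k)>100: print(cv2.boundingRect(k))
E
```

```text
{'time_s': 3.95, 'tcp_pos': [0.586, -0.292, 0.121], 'wrist_force': [-0.139, -0.453, -0.024]}
exp rim centre [[317.57688446 255.54424154]]
(267, 193, 101, 99)
```

View pics/w3.png

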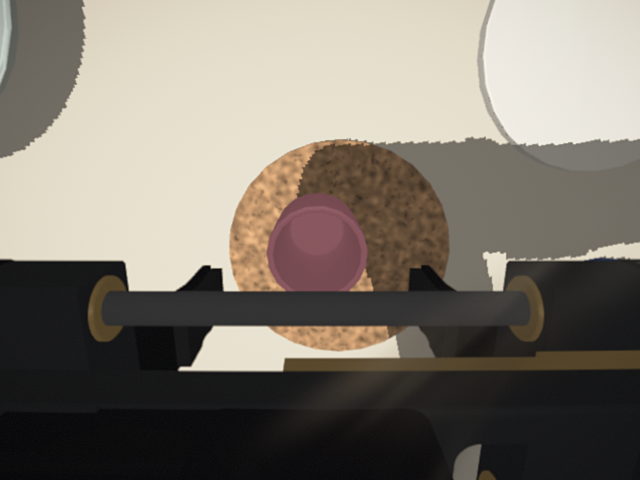

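The cup is centred between the fingers, at column 317. I descend and close.

jog_arm([
  [[0,0.02,0.002],[0,0,0],0.087],
  [[0,0.025,0],[0,0,0],0.087],
  [[0,0.025,0],[0,0,0],0.087],
  [[0,0.012,0],[0,0,0],0.087],
  [[0,0,0],[0,0,0],0.087],
  [[0,0,0],[0,0,0],0.07],
  [[0,0,0],[0,0,0],0.062],
  [[0,0,0],[0,0,0],0.055],
  [[0,0,0],[0,0,0],0.05],
  [[0,0,0],[0,0,0],0.045],
])

```text
time_s: 5.25
tcp_pos: [0.59, -0.2931, 0.041]
ee_rot: [[-0.233, 0.0, 0.972], [-0.972, -0.0, -0.233], [0.0, -1.0, 0.001]]
wrist_force: [0.0, 0.2, 2.7]
gripper_width: 0.659
```

jog_arm([
  [[0,0,0],[0,0,0],0.045],
  [[0,-0.005,0],[0,0,0],0.045],
  [[0,-0.02,0],[0,0,0],0.045],
  [[0,-0.03,0],[0,0,0],0.045],
  [[0,-0.03,0],[0,0,0],0.045],
  [[0,-0.02,0],[0,0,0],0.045],
  [[0,0,0],[0,0,0],0.045],
])

```text
time_s: 6.12
tcp_pos: [0.5907, -0.2931, 0.1471]
ee_rot: [[-0.234, 0.003, 0.972], [-0.972, -0.001, -0.234], [-0.0, -1.0, 0.004]]
wrist_force: [-0.3, 0.7, -1.6]
gripper_width: 0.665
```

```bash
python3 - <<'E'
from h import *
c=camera_info('wrist')
c2=c
I=cv2.imread('pics/w2.png')
print({k:np.round(sense()[k],4).tolist() for k in('time_s','tcp_pos','ee_rot','gripper_width','wrist_force')})
E
```

```text
{'time_s': 6.125, 'tcp_pos': [0.5907, -0.2931, 0.1471], 'ee_rot': [[-0.2336, 0.0035, 0.9723], [-0.9723, -0.0007, -0.2336], [-0.0001, -1.0, 0.0036]], 'gripper_width': 0.6654, 'wrist_force': [-0.3191, 0.6995, -1.5932]}
```

jog_arm([
  [[-0.015,0,-0.009],[0,0,0],0.045],
  [[-0.03,0,-0.018],[0,0,0],0.045],
  [[-0.038,0,-0.0226],[0,0,0],0.045],
  [[-0.038,0,-0.0226],[0,0,0],0.045],
  [[-0.038,0,-0.0226],[0,0,0],0.045],
  [[-0.038,0,-0.0226],[0,0,0],0.045],
  [[-0.038,0,-0.0226],[0,0,0],0.045],
  [[-0.038,0,-0.0226],[0,0,0],0.045],
  [[-0.02,0,-0.012],[0,0,0],0.045],
  [[-0.0076,0,-0.004],[0,0,0],0.045],
])

```text
time_s: 7.38
tcp_pos: [0.4847, 0.0423, 0.1446]
ee_rot: [[-0.231, -0.002, 0.973], [-0.973, -0.001, -0.231], [0.001, -1.0, -0.002]]
wrist_force: [0.5, 0.6, -1.5]
gripper_width: 0.657
```

```bash
python3 - <<'E'
from h import *
from math import *
s=sense();p=np.array(s['tcp_pos']);R=np.array(s['ee_rot']);c=camera_info('wrist'); I=snap('wrist','w4.png')
print({k:np.round(s[k],4).tolist() for k in('time_s','tcp_pos','gripper_width','wrist_force')})
print('exp coaster',proj(c,[.5455,.027,.008]))
g=I.max(2); h,S,v=cv2.split(cv2.cvtColor(I,cv2.COLOR_BGR2HSV))
m=((v<140)&(S<60)).astype(np.uint8)*255; m[262:]=0
for k in cv2.findContours(cv2.morphologyEx(m,2,np.ones((5,5))),0,2)[0]:
    if cv2.contourArea(k)>800: print('dark',cv2.boundingRect(k))
m=((((h>150)|(h<4))&(S>60))*255).astype(np.uint8)
for k in cv2.findContours(m,0,2)[0]:
    if cv2.contourArea(k)>300: print('pink',cv2.boundingRect(k))
rp=p-0.0*R[:,2]; print('rim exp if centred', proj(c,p+[0,0,-.029+.07]))
E
```

```text
{'time_s': 7.375, 'tcp_pos': [0.4847, 0.0423, 0.1446], 'gripper_width': 0.6566, 'wrist_force': [0.5494, 0.6105, -1.4989]}
exp coaster [[315.65480058 145.52739415]]
dark (252, 81, 388, 181)
dark (0, 68, 180, 194)
pink (236, 326, 160, 32)
pink (247, 226, 138, 66)
rim exp if centred [[314.14306315 328.3738455 ]]
```

View pics/w4.png

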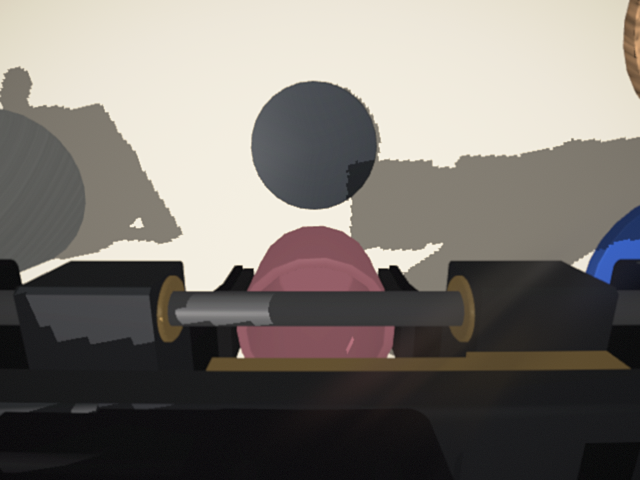

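The coaster is centred at (315,145), against a prediction of (315.7,145.5). The cup is held upright and centred, with the far edge of its rim at about (315,258). I check the cup's fore-aft offset in the hand.

```bash
python3 - <<'E'
from h import *
s=sense();p=np.array(s['tcp_pos']);R=np.array(s['ee_rot']);c=camera_info('wrist')
q=onz(c,315,258,p[2]+.041); print(R.T@(q-p),'rim far edge; expect z .029 if centred')
for u,v in((314,81),(314,209),(251,146),(378,146)): print(onz(c,u,v,.008))
E
```

```text
[ 0.0003469  -0.04104604  0.02679337] rim far edge; expect z .029 if centred
[0.59277607 0.01724244 0.008     ]
[0.49684465 0.04018904 0.008     ]
[0.55749974 0.07686416 0.008     ]
[ 0.53424343 -0.02076102  0.008     ]
```

jog_arm([
  [[0,0,0.015],[0,0,0],0.045],
  [[0,0,0.02],[0,0,0],0.045],
  [[0,0,0.02],[0,0,0],0.045],
  [[0,0,0.0095],[0,0,0],0.045],
  [[0,0.015,0],[0,0,0],0.045],
  [[0,0.025,0],[0,0,0],0.045],
  [[0,0.025,0],[0,0,0],0.045],
  [[0,0.02,0],[0,0,0],0.045],
  [[0,0.01,0],[0,0,0],0.045],
  [[0,0,0],[0,0,0],0.045],
])

```text
time_s: 8.68
tcp_pos: [0.5483, 0.0257, 0.0496]
ee_rot: [[-0.234, -0.002, 0.972], [-0.972, -0.001, -0.234], [0.001, -1.0, -0.002]]
wrist_force: [-0.7, 0.4, -1.8]
gripper_width: 0.659
```

jog_arm([
  [[0,0.002,0],[0,0,0],0.045],
  [[0,0,0],[0,0,0],0.045],
])

```text
time_s: 8.93
tcp_pos: [0.5495, 0.0261, 0.0492]
ee_rot: [[-0.234, 0.001, 0.972], [-0.972, 0.0, -0.234], [-0.001, -1.0, 0.001]]
wrist_force: [0.7, -0.6, -2.0]
gripper_width: 0.661
```

jog_arm([
  [[-0.0005,0.004,-0.0018],[0,0,0],0.045],
  [[0,0.003,0],[0,0,0],0.045],
  [[0,0.002,0],[0,0,0],0.045],
  [[0,0.001,0],[0,0,0],0.045],
  [[0,0,0],[0,0,0],0.045],
  [[0,0,0],[0,0,0],0.045],
])

```text
time_s: 9.68
tcp_pos: [0.5476, 0.0269, 0.0386]
ee_rot: [[-0.234, 0.0, 0.972], [-0.972, -0.0, -0.234], [-0.0, -1.0, 0.0]]
wrist_force: [0.4, -0.5, -2.4]
gripper_width: 0.663
```

jog_arm([
  [[0,0.001,0],[0,0,0],0.045],
  [[0,0,0],[0,0,0],0.045],
])

```text
time_s: 9.93
tcp_pos: [0.5475, 0.0269, 0.0375]
ee_rot: [[-0.234, -0.0, 0.972], [-0.972, -0.0, -0.234], [0.0, -1.0, -0.0]]
wrist_force: [0.8, -0.2, -2.0]
gripper_width: 0.66
```

jog_arm([
  [[0,0.001,0],[0,0,0],0.045],
  [[0,0,0],[0,0,0],0.045],
])

```text
time_s: 10.18
tcp_pos: [0.5476, 0.0269, 0.037]
ee_rot: [[-0.233, 0.0, 0.972], [-0.972, -0.0, -0.233], [-0.0, -1.0, 0.0]]
wrist_force: [-1.2, -0.2, 1.4]
gripper_width: 0.66
```

jog_arm([
  [[0,0.0007,0],[0,0,0],0.045],
  [[0,0,0],[0,0,0],0.045],
])

```text
time_s: 10.42
tcp_pos: [0.5476, 0.0269, 0.0369]
ee_rot: [[-0.233, 0.001, 0.972], [-0.972, -0.0, -0.233], [-0.0, -1.0, 0.001]]
wrist_force: [-4.0, 1.0, 7.1]
gripper_width: 0.66
```

The force has turned upward, so the cup is down. I release in small steps and rise.

jog_arm([
  [[0,-0.0012,0],[0,0,0],0.045],
  [[0,0,0],[0,0,0],0.06],
  [[0,0,0],[0,0,0],0.068],
  [[0,0,0],[0,0,0],0.078],
  [[0,0,0],[0,0,0],0.087],
  [[0,0,0],[0,0,0],0.087],
  [[0,-0.01,0],[0,0,0],0.087],
  [[0,-0.03,0],[0,0,0],0.087],
  [[0,-0.05,0],[0,0,0],0.087],
  [[0,-0.06,0],[0,0,0],0.087],
])

```text
time_s: 11.68
tcp_pos: [0.5468, 0.0267, 0.1885]
ee_rot: [[-0.234, -0.002, 0.972], [-0.972, -0.001, -0.234], [0.001, -1.0, -0.001]]
wrist_force: [1.9, 0.5, 0.4]
gripper_width: 1.002
```

jog_arm([
  [[0,-0.05,0],[0,-10.7,0],0.087],
  [[0,0,0],[0,-10.7,0],0.087],
  [[0,0,0],[0,0,0],0.087],
  [[0,0,-0.04],[0,0,0],0.087],
  [[0,0,-0.04],[0,0,0],0.087],
  [[0,0,0],[0,0,0],0.087],
])

```text
time_s: 12.42
tcp_pos: [0.4656, 0.0152, 0.2368]
ee_rot: [[0.135, -0.002, 0.991], [-0.991, -0.0, 0.135], [0.0, -1.0, -0.002]]
wrist_force: [0.5, 0.8, -0.1]
gripper_width: 1.0
```

```bash
python3 - <<'E'
from h import *
s=sense();c=camera_info('wrist'); I=snap('wrist','w5.png')
print({k:np.round(s[k],4).tolist() for k in('time_s','tcp_pos','ee_rot','joints','gripper_width')})
print(proj(c,[[.5455,.027,.008],[.5455,.027,.078]]))
E
```

```text
{'time_s': 12.425, 'tcp_pos': [0.4656, 0.0152, 0.2368], 'ee_rot': [[0.1345, -0.0017, 0.9909], [-0.9909, -0.0003, 0.1345], [0.0001, -1.0, -0.0017]], 'joints': [21.9179, 5.7344, -19.4296, -0.0221, -64.9333, 75.8217], 'gripper_width': 0.9999}
[[314.25929836 126.26852518]
 [313.99452971 122.98303557]]
```

View pics/w5.png

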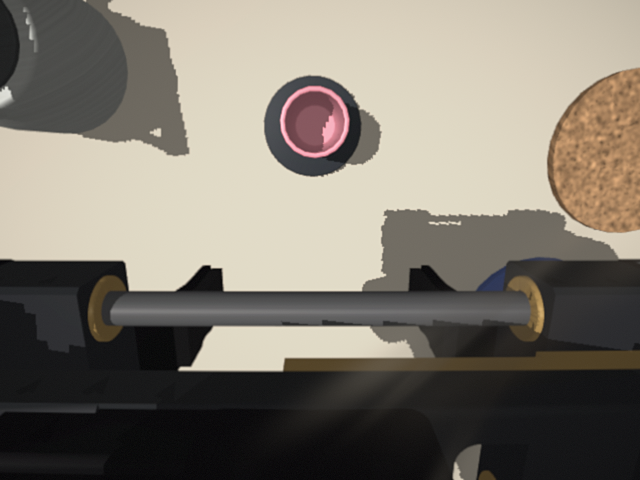

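The cup stands centred on the coaster and free: its rim is centred at (315,122), as predicted for the coaster's centre. Next I look at the kettle bar from near.

jog_arm([
  [[-0.02,-0.015,0.009],[0,0,0],0.087],
  [[-0.045,-0.015,0.009],[0,0,0],0.087],
  [[-0.045,-0.015,0.009],[0,0,0],0.087],
  [[-0.045,-0.015,0.009],[0,0,0],0.087],
  [[-0.045,0,0.009],[0,0,0],0.087],
  [[-0.045,0,0.009],[0,0,0],0.087],
  [[0,0,0],[0,0,0],0.087],
])

```text
time_s: 13.35
tcp_pos: [0.4888, 0.269, 0.2954]
ee_rot: [[0.139, -0.001, 0.99], [-0.99, -0.001, 0.139], [0.001, -1.0, -0.002]]
wrist_force: [-0.3, -1.1, -0.0]
gripper_width: 0.998
```

```bash
python3 - <<'E'
from h import *
s=sense();c=camera_info('wrist'); I=snap('wrist','w6.png')
print({k:np.round(s[k],4).tolist() for k in('time_s','tcp_pos','ee_rot')})
print('exp bar ends,c',proj(c,[[.507,.266,.191],[.568,.275,.191],[.6305,.2845,.191]]))
m=((I.max(2)<60)*255).astype(np.uint8); m[260:]=0
m=cv2.morphologyEx(m,2,np.ones((5,5)))
for k in cv2.findContours(m,0,2)[0]:
    if cv2.contourArea(k)>500: print(cv2.minAreaRect(k))
E
```

```text
{'time_s': 13.35, 'tcp_pos': [0.4888, 0.269, 0.2954], 'ee_rot': [[0.1386, -0.0015, 0.9903], [-0.9903, -0.0014, 0.1386], [0.0012, -1.0, -0.0017]]}
exp bar ends,c [[322.37051706 208.99077905]
 [322.10811875 121.39909797]
 [321.36671475  21.20225587]]
((510.56689453125, 176.99896240234375), (56.158180236816406, 81.9325180053711), 13.13402271270752)
((346.1776123046875, 117.11898040771484), (73.01265716552734, 23.973817825317383), 83.45370483398438)
((312.8353576660156, 112.01830291748047), (182.6537628173828, 31.693851470947266), 83.6598129272461)
```

View pics/w6.png

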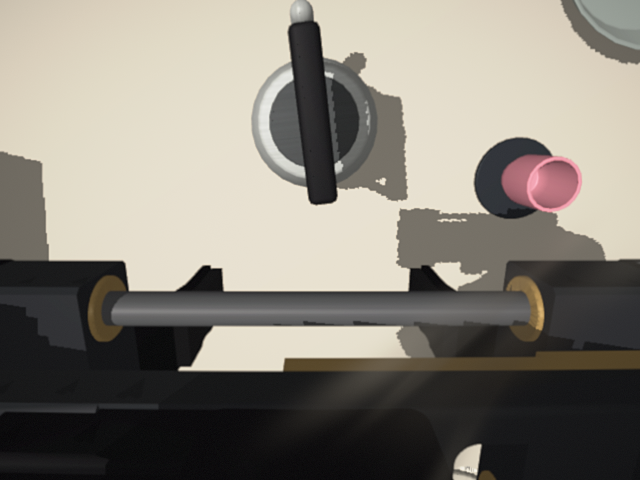

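The bar runs from (304,21), at the spout end, to (323,203). It is turned about 6° from the tool axis. The cup, in perspective at right, is still standing on the coaster.

```bash
python3 - <<'E'
from h import *
c=camera_info('wrist');s=sense();R=np.array(s['ee_rot']);p=np.array(s['tcp_pos'])
a,b=onz(c,305,23,.19),onz(c,322,203,.19); d=a-b
I=cv2.imread('pics/w6.png');print('near',a,b,(a+b)/2,'len',np.linalg.norm(d),'yaw',np.degrees(np.arctan2(d[1],d[0])), 'rel',R.T@((a+b)/2-p))
E
```

```text
near [0.62807376 0.29330643 0.19      ] [0.51089893 0.26521553 0.19      ] [0.56948635 0.27926098 0.19      ] len 0.12049497697383918 yaw 13.481372721089866 rel [-0.00074824  0.10554348  0.08196969]
```

jog_arm([
  [[0,0,0],[0,-5.5,0],0.087],
  [[0.0025,0,0.02],[0,0,0],0.087],
  [[0.0025,0,0.02],[0,0,0],0.087],
  [[0.0025,0,0.02],[0,0,0],0.087],
  [[0.0025,0,0.02],[0,0,0],0.087],
  [[0,0.02,0],[0,0,0],0.087],
  [[0,0.03,0],[0,0,0],0.087],
  [[0,0.02,0],[0,0,0],0.087],
  [[0,0,0],[0,0,0],0.087],
])

```text
time_s: 14.52
tcp_pos: [0.5679, 0.2731, 0.2251]
ee_rot: [[0.229, -0.004, 0.973], [-0.973, -0.003, 0.229], [0.002, -1.0, -0.004]]
wrist_force: [-0.6, 0.3, 0.5]
gripper_width: 0.997
```

```bash
python3 - <<'E'
from h import *
s=sense();c=camera_info('wrist'); I=snap('wrist','w7.png');R=np.array(s['ee_rot']);p=np.array(s['tcp_pos'])
print({k:np.round(s[k],4).tolist() for k in('time_s','tcp_pos','ee_rot')})
y=np.radians(13.5);q=np.array([.569,.2775,.19]);x=np.array([np.cos(y),np.sin(y),0])
print('exp ends',proj(c,[q-.06*x,q,q+.06*x]))
m=((I.max(2)<50)*255).astype(np.uint8)
for v in(30,60,90,120,150,180,210,240): 
    k=np.flatnonzero(m[v,200:430])+200
    print(v,[(int(g[0]),int(g[-1])) for g in np.split(k,np.flatnonzero(np.diff(k)>2)+1) if len(g)>5])
E
```

```text
{'time_s': 14.525, 'tcp_pos': [0.5679, 0.2731, 0.2251], 'ee_rot': [[0.2294, -0.0036, 0.9733], [-0.9733, -0.0029, 0.2294], [0.002, -1.0, -0.0042]]}
exp ends [[308.70454112 352.71965372]
 [307.7566133  257.97352317]
 [306.68801194 148.42653497]]
30 []
60 []
90 []
120 []
150 [(296, 317)]
180 [(296, 318)]
210 [(297, 319), (331, 354)]
240 [(282, 354)]
```

View pics/w7.png

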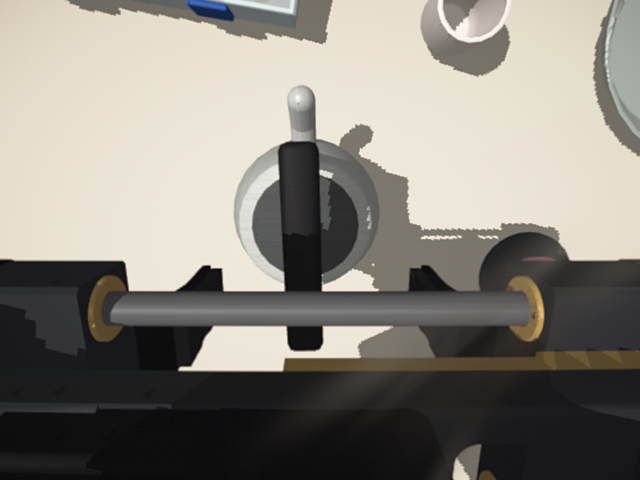

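The bar ends are at (299,145) and (305,349), so it lies 7.5 mm to −x and 4 mm to +z of the TCP, with 1.7° more turn. I correct, descend and close.

jog_arm([
  [[-0.0075,0,0.004],[0,0,0],0.087],
  [[0,0.01,0],[0,-1.7,0],0.087],
  [[0,0.02,0],[0,0,0],0.087],
  [[0,0.02,0],[0,0,0],0.087],
  [[0,0.008,0],[0,0,0],0.087],
  [[0,0,0],[0,0,0],0.087],
  [[0,0,0],[0,0,0],0.087],
])

```text
time_s: 15.45
tcp_pos: [0.5709, 0.2834, 0.17]
ee_rot: [[0.261, 0.002, 0.965], [-0.965, 0.001, 0.261], [-0.0, -1.0, 0.002]]
wrist_force: [-1.2, -0.4, -0.4]
gripper_width: 0.998
```

jog_arm([
  [[0,0,0],[0,0,0],0.06],
  [[0,0,0],[0,0,0],0.045],
  [[0,0,0],[0,0,0],0.035],
  [[0,0,0],[0,0,0],0.028],
  [[0,0,0],[0,0,0],0.024],
  [[0,0,0],[0,0,0],0.021],
])

```text
time_s: 16.2
tcp_pos: [0.5704, 0.283, 0.169]
ee_rot: [[0.26, -0.0, 0.966], [-0.966, -0.0, 0.26], [0.0, -1.0, -0.0]]
wrist_force: [0.4, -0.8, 0.0]
gripper_width: 0.402
```

jog_arm([
  [[0,0.003,0],[0,0,0],0.035],
  [[0,0.002,0],[0,0,0],0.035],
  [[0,0,0],[0,0,0],0.028],
  [[0,0,0],[0,0,0],0.022],
  [[0,0,0],[0,0,0],0.016],
  [[0,0,0],[0,0,0],0.01],
  [[0,0,0],[0,0,0],0.005],
  [[0,0,0],[0,0,0],0.005],
  [[0,0,0],[0,0,0],0.005],
  [[0,0,0],[0,0,0],0.005],
])

```text
time_s: 17.45
tcp_pos: [0.5706, 0.2828, 0.1643]
ee_rot: [[0.26, 0.0, 0.966], [-0.966, -0.0, 0.26], [0.0, -1.0, 0.0]]
wrist_force: [0.8, -3.8, 1.8]
gripper_width: 0.251
```

jog_arm([
  [[0,-0.003,0],[0,0,0],0.005],
  [[0,-0.005,0],[0,0,0],0.005],
  [[0,-0.005,0],[0,0,0],0.005],
  [[0,0,0],[0,0,0],0.005],
  [[0,0,0],[0,0,0],0.005],
])

```text
time_s: 18.08
tcp_pos: [0.5701, 0.283, 0.1767]
ee_rot: [[0.26, -0.001, 0.966], [-0.966, -0.0, 0.26], [-0.0, -1.0, -0.001]]
wrist_force: [-0.5, -0.1, -7.9]
gripper_width: 0.249
```

```bash
python3 - <<'E'
from h import *
s=sense();print({k:np.round(s[k],4).tolist() for k in('time_s','tcp_pos','ee_rot','wrist_force','moment','gripper_width')})
E
```

```text
{'time_s': 18.075, 'tcp_pos': [0.5701, 0.283, 0.1767], 'ee_rot': [[0.2602, -0.0008, 0.9655], [-0.9655, -0.0001, 0.2602], [-0.0001, -1.0, -0.0008]], 'wrist_force': [-0.4621, -0.1129, -7.9307], 'moment': [-0.1067, 0.0027, -0.0062], 'gripper_width': 0.2486}
```

The kettle is held, at about 7.9 N. I lift it clear of the cup and carry it across.

jog_arm([
  [[0,-0.01,0],[0,0,0],0.005],
  [[0,-0.02,0],[0,0,0],0.005],
  [[0,-0.025,0],[0,0,0],0.005],
  [[0,-0.025,0],[0,0,0],0.005],
  [[0,-0.025,0],[0,0,0],0.005],
  [[0,-0.015,0],[0,0,0],0.005],
  [[0,-0.005,0],[0,0,0],0.005],
  [[0.008,0,-0.002],[0,0,0],0.005],
  [[0.015,0,-0.004],[0,0,0],0.005],
  [[0.022,0,-0.006],[0,0,0],0.005],
])

```text
time_s: 19.32
tcp_pos: [0.5702, 0.2349, 0.301]
ee_rot: [[0.261, -0.002, 0.965], [-0.965, -0.001, 0.261], [0.001, -1.0, -0.002]]
wrist_force: [1.0, -0.2, -8.1]
gripper_width: 0.251
```

jog_arm([
  [[0.03,0,-0.0084],[0,0,0],0.005],
  [[0.03,0,-0.0084],[0,0,0],0.005],
  [[0.03,0,-0.0084],[0,0,0],0.005],
  [[0.03,0,-0.0084],[0,0,0],0.005],
  [[0.03,0,-0.0084],[0,0,0],0.005],
  [[0.03,0,-0.0084],[0,0,0],0.005],
  [[0.03,0,-0.0084],[0,0,0],0.005],
  [[0.03,0,-0.0084],[0,0,0],0.005],
  [[0.03,0,-0.0084],[0,0,0],0.005],
  [[0.03,0,-0.0084],[0,0,0],0.005],
])

```text
time_s: 20.58
tcp_pos: [0.5663, -0.0776, 0.3021]
ee_rot: [[0.259, -0.001, 0.966], [-0.966, -0.0, 0.259], [0.0, -1.0, -0.001]]
wrist_force: [0.5, -0.8, -7.4]
gripper_width: 0.253
```

jog_arm([
  [[0.03,0,-0.0084],[0,0,0],0.005],
  [[0.03,0,-0.0084],[0,0,0],0.005],
  [[0.03,0,-0.0084],[0,0,0],0.005],
  [[0.03,0,-0.0084],[0,0,0],0.005],
  [[0.025,0,-0.007],[0,0,0],0.005],
  [[0.02,0,-0.0056],[0,0,0],0.005],
  [[0.015,0,-0.004],[0,0,0],0.005],
  [[0.008,0,-0.002],[0,0,0],0.005],
  [[0,0,0],[0,0,0],0.005],
  [[0,0,0],[0,0,0],0.005],
])

```text
time_s: 21.82
tcp_pos: [0.5662, -0.2694, 0.302]
ee_rot: [[0.261, -0.0, 0.965], [-0.965, 0.0, 0.261], [-0.0, -1.0, 0.0]]
wrist_force: [0.2, 0.3, -7.1]
gripper_width: 0.25
```

```bash
python3 - <<'E'
from h import *
s=sense();p=np.array(s['tcp_pos']);print({k:np.round(s[k],4).tolist() for k in('time_s','tcp_pos','ee_rot','wrist_force','moment','gripper_width','joints')})
S=snap('side','s2.png');T=snap('top','t2.png');w=snap('wrist','w8.png')
cs=camera_info('side');ct=camera_info('top');b=p-[0,0,.1643]
R=np.array(s['ee_rot']);ax=R[:,2]
pts=[b,b+[0,0,.128],b+[0,0,.182]-.062*ax,b+[0,0,.182]+.062*ax,[.5651,-.305,.012]]
for n,I,c in(('s',S,cs),('t',T,ct)):
    q=proj(c,pts); print(n,np.round(q).tolist())
def crop(I,u,v,n): 
    v=int(np.clip(v,n,480-n));u=int(np.clip(u,n,640-n)); return cv2.resize(I[v-n:v+n,u-n:u+n],(400,400),interpolation=2),(u-n,v-n,400/(2*n))
a,o1=crop(S,*proj(cs,[p-[0,0,.1]])[0],110); print(o1)
b2=cv2.resize(w,(533,400))[:,66:466]
cv2.imwrite('pics/crop2.png',np.hstack([a,b2]))
E
```

```text
{'time_s': 21.825, 'tcp_pos': [0.5662, -0.2694, 0.302], 'ee_rot': [[0.2611, -0.0001, 0.9653], [-0.9653, 0.0005, 0.2611], [-0.0005, -1.0, 0.0]], 'wrist_force': [0.218, 0.3421, -7.1074], 'moment': [-0.0247, -0.0454, -0.0357], 'gripper_width': 0.2501, 'joints': [-10.6978, 19.965, 8.6133, -0.0258, -78.6602, 115.8403]}
s [[383.0, 244.0], [388.0, 189.0], [363.0, 177.0], [416.0, 149.0], [387.0, 303.0]]
t [[392.0, 206.0], [404.0, 192.0], [420.0, 216.0], [401.0, 154.0], [397.0, 218.0]]
(275, 107, 1.8181818181818181)
```

View pics/crop2.png

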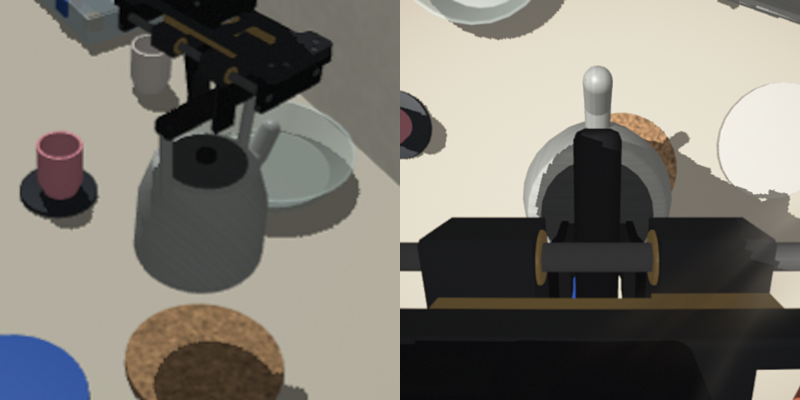

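The kettle hangs upright, with its knob centred below the bar, and the cup is still fine on the coaster. I check the bar's fore-aft offset in the hand and cross-check the trivet centre.

```bash
python3 - <<'E'
from h import *
s=sense();p=np.array(s['tcp_pos']);R=np.array(s['ee_rot']);c=camera_info('wrist')
I=cv2.imread('pics/w8.png'); g=I.max(2)
col=g[100:262,316].astype(int); v=100+int(np.argmax(col<45)); print('bar far end row',v,[g[v+k,316] for k in(-4,-2,0,2)])
row=np.flatnonzero(g[190,250:390]<40)+250; print('bar cols row190',row[0],row[-1])
q=onz(c,316,v,p[2]-.1643+.191); print('far end rel (expect z .062):',R.T@(q-p))
# w2 camera by rigid transform
Rc=cv2.Rodrigues(c['rvec'])[0];tc=np.array(c['tvec']).ravel()
Rct=Rc@R; tct=Rc@p+tc           # tool->cam
R2=np.array([[-.234,-.001,.972],[-.972,0,-.234],[0,-1,-.001]]);p2=np.array([.489,-.269,.252])
c2=dict(c);Rn=Rct@R2.T;c2['rvec']=cv2.Rodrigues(Rn)[0];c2['tvec']=tct-Rn@p2
h,S,v=cv2.split(cv2.cvtColor(cv2.imread('pics/w2.png'),cv2.COLOR_BGR2HSV))
m=(((h>4)&(h<25)&(S>75))*255).astype(np.uint8)
k=max(cv2.findContours(cv2.morphologyEx(m,3,np.ones((5,5))),0,2)[0],key=cv2.contourArea)
P=np.array([onz(c2,*map(float,x),.012)[:2] for x in cv2.convexHull(k)[:,0]],np.float32)*1000
print('trivet wrist',cv2.fitEllipse(P))
E
```

```text
bar far end row 155 [np.uint8(166), np.uint8(150), np.uint8(21), np.uint8(27)]
bar cols row190 288 343
far end rel (expect z .062): [ 0.00044664 -0.02668543  0.06096304]
trivet wrist ((564.2037963867188, -305.4241638183594), (168.15382385253906, 168.75543212890625), 5.222297191619873)
```

jog_arm([
  [[0.01,0,-0.003],[0,0,0],0.005],
  [[0.014,0,-0.004],[0,0,0],0.005],
  [[0.01,0,-0.003],[0,0,0],0.005],
  [[0,0.01,0],[0,0,0],0.005],
  [[0,0.02,0],[0,0,0],0.005],
  [[0,0.025,0],[0,0,0],0.005],
  [[0,0.025,0],[0,0,0],0.005],
  [[0,0.015,0],[0,0,0],0.005],
  [[0,0.008,0],[0,0,0],0.005],
  [[0,0,0],[0,0,0],0.005],
])

```text
time_s: 23.22
tcp_pos: [0.5653, -0.3056, 0.1989]
ee_rot: [[0.26, -0.0, 0.965], [-0.965, 0.0, 0.26], [-0.0, -1.0, -0.0]]
wrist_force: [-0.0, 0.7, -8.3]
gripper_width: 0.25
```

jog_arm([
  [[0,0,0],[0,0,0],0.005],
  [[0,0,0],[0,0,0],0.005],
])

```text
time_s: 23.48
tcp_pos: [0.5657, -0.3058, 0.2001]
ee_rot: [[0.26, 0.002, 0.966], [-0.966, -0.001, 0.26], [0.001, -1.0, 0.002]]
wrist_force: [0.3, 0.6, -7.7]
gripper_width: 0.25
```

jog_arm([
  [[-0.0005,0.005,0],[0,0,0],0.005],
  [[0,0.006,0],[0,0,0],0.005],
  [[0,0.005,0],[0,0,0],0.005],
  [[0,0.003,0],[0,0,0],0.005],
  [[0,0.001,0],[0,0,0],0.005],
  [[0,0,0],[0,0,0],0.005],
  [[0,0,0],[0,0,0],0.005],
])

```text
time_s: 24.35
tcp_pos: [0.5653, -0.3052, 0.1793]
ee_rot: [[0.26, 0.001, 0.966], [-0.966, -0.0, 0.26], [0.0, -1.0, 0.0]]
wrist_force: [-0.1, 0.2, -6.6]
gripper_width: 0.246
```

jog_arm([
  [[0,0.0015,0],[0,0,0],0.005],
  [[0,0.001,0],[0,0,0],0.005],
  [[0,0,0],[0,0,0],0.005],
])

```text
time_s: 24.72
tcp_pos: [0.565, -0.3051, 0.1764]
ee_rot: [[0.26, -0.0, 0.966], [-0.966, 0.0, 0.26], [-0.0, -1.0, -0.0]]
wrist_force: [-0.1, -0.6, -7.3]
gripper_width: 0.253
```

jog_arm([
  [[0,0.001,0],[0,0,0],0.005],
  [[0,0,0],[0,0,0],0.005],
  [[0,0,0],[0,0,0],0.005],
])

```text
time_s: 25.1
tcp_pos: [0.5653, -0.3053, 0.1762]
ee_rot: [[0.26, 0.001, 0.965], [-0.965, -0.001, 0.26], [0.001, -1.0, 0.001]]
wrist_force: [-0.5, -0.3, -3.9]
gripper_width: 0.249
```

jog_arm([
  [[0,0.0007,0],[0,0,0],0.005],
  [[0,0,0],[0,0,0],0.005],
  [[0,0,0],[0,0,0],0.005],
])

```text
time_s: 25.48
tcp_pos: [0.5653, -0.3055, 0.1761]
ee_rot: [[0.261, 0.001, 0.965], [-0.965, -0.001, 0.261], [0.001, -1.0, 0.001]]
wrist_force: [-3.6, -0.4, 2.4]
gripper_width: 0.248
```

The kettle is down: the wrist load has gone from −7.3 N to +2.4 N. I release gradually, then rise straight up.

jog_arm([
  [[0,-0.0003,0],[0,0,0],0.015],
  [[0,0,0],[0,0,0],0.025],
  [[0,0,0],[0,0,0],0.035],
  [[0,0,0],[0,0,0],0.05],
  [[0,0,0],[0,0,0],0.065],
  [[0,0,0],[0,0,0],0.08],
  [[0,0,0],[0,0,0],0.08],
  [[0,-0.01,0],[0,0,0],0.08],
  [[0,-0.03,0],[0,0,0],0.08],
  [[0,-0.04,0],[0,0,0],0.08],
])

```text
time_s: 26.72
tcp_pos: [0.5647, -0.305, 0.2558]
ee_rot: [[0.26, -0.002, 0.966], [-0.966, 0.0, 0.26], [-0.001, -1.0, -0.002]]
wrist_force: [1.5, -0.0, 0.8]
gripper_width: 0.916
```

jog_arm([
  [[0,-0.04,0],[0,0,0],0.08],
  [[0,0,-0.04],[0,0,0],0.08],
  [[0,0,-0.05],[0,0,0],0.08],
  [[0,0,-0.04],[0,0,0],0.08],
  [[0,0,0],[0,0,0],0.08],
])

```text
time_s: 27.35
tcp_pos: [0.4376, -0.3396, 0.2971]
ee_rot: [[0.258, 0.002, 0.966], [-0.966, -0.001, 0.258], [0.002, -1.0, 0.002]]
wrist_force: [1.0, -0.6, -0.2]
gripper_width: 0.918
```

```bash
python3 - <<'E'
from h import *
s=sense();print({k:np.round(s[k],4).tolist() for k in('time_s','tcp_pos','wrist_force','gripper_width')})
S=snap('side','s3.png');w=snap('wrist','w9.png')
cw,cs=camera_info('wrist'),camera_info('side')
print('wrist: trivet c, knob/bar c',proj(cw,[[.5648,-.3052,.012],[.5648,-.3052,.203]]).round(1).tolist())
print('side: foot, bar',proj(cs,[[.5648,-.3052,.012],[.5648,-.3052,.203]]).round(1).tolist())
cv2.imwrite('pics/crop3.png',np.hstack([cv2.resize(S[150:400,230:480],(400,400)),cv2.resize(w,(533,400))[:,66:466]]))
E
```

```text
{'time_s': 27.35, 'tcp_pos': [0.4376, -0.3396, 0.2971], 'wrist_force': [0.9833, -0.5966, -0.1797], 'gripper_width': 0.9181}
wrist: trivet c, knob/bar c [[314.6, 84.5], [314.3, 38.7]]
side: foot, bar [[386.5, 303.3], [394.8, 229.4]]
```

View pics/crop3.png

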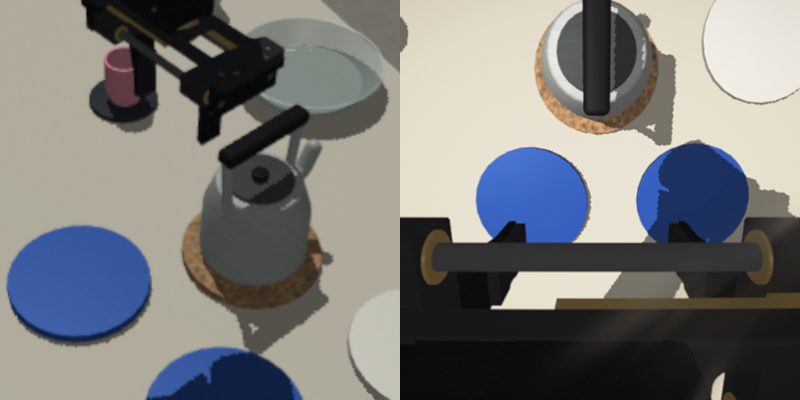

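The kettle stands upright in the middle of the trivet: in the wrist crop, body and trivet are both centred at column 597. The cup stands on the coaster, and the gripper is clear of both.

```bash
python3 -c "
from station import *
print(finish_job())"
```

```text
the job is handed in; nothing more can be done
None
```

I stood the pink cup upright on the dark coaster, then the kettle upright on the cork trivet, and handed the job in at about 27.4 s of the 72 s allowed.

- **Setting down:** I lowered each in steps of about 1 mm until the wrist force turned upward. The last readings were about 7 N for the cup and 2.4 N for the kettle. I then opened the fingers slowly and rose straight up.
- **Cup:** the wrist picture after release showed its rim within about 1 pixel of where it should be over the coaster's centre.
- **Kettle:** the last side and wrist pictures showed it upright and centred on the trivet to within a few millimetres, with the cup still standing on the coaster. The gripper was clear of both, with no contact force beyond about 1 N of noise.
- **Disagreements:** the top camera first put the kettle's yaw at 8.5° and its bar a few millimetres off. Close wrist views gave about 15°, and I corrected before grasping. The side camera's rough outlines of the coaster and trivet were 4–8 mm off the top camera's, because they included the discs' edges. The wrist camera agreed with the top camera to about 1 mm, so I used those.

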